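# Fit the double lid on the screw tin and take off the outer lid alone

### The job

The screw tin's two nested lids sit together on the round walnut stand: lift them as one by the inner lid's slim post, which stands out of the outer lid's collar, lower them onto the larger of the two open tins until they are fully seated, and only then let go. Next take the outer lid by its collar and lift it straight off, so that the inner lid stays seated on the tin, undisturbed. Finish while still holding the outer lid, level and still, about a hand's breadth above the middle of the round cork pad, and leave everything else on the counter where it is.

Things in the scene. Friction and masses are not known exactly. Their poses are not given: they have to be found in the camera images.
- inner_knob (a point): Inner lid (aluminium, 0.13 kg): plug 78 wide x 10 mm, flange 98 wide x 4 mm that rests on the rim, round upright post 18 mm wide. The post runs up through the outer lid's collar and stands 32 mm out of it. Point: on the post's axis, 16 mm below its top, 16 mm above the collar's top, 52 mm above the flange's underside; z up the post. Lifting the post carries both lids: the outer lies on the flange.
- outer_collar (a point): Outer lid (aluminium, 0.12 kg), lying loose on the inner lid's flange: cap 114 mm wide, 10 mm skirt (3 mm wall), disc 4 mm thick, upright round collar 44 mm wide and 28 mm tall with a 25 mm hole for the post. Point: on the axis half-way up the collar, 14 mm above the disc's top, 28 mm above the skirt's lower edge, 30 mm below inner_knob when nested; z up.
- tin_rim (a point): Centre of the open mouth, at rim height, of the larger aluminium tin, where the lids belong: 96 mm outer, 88 mm inner diameter, 60 mm tall, fixed, hinge screws inside. The inner lid is seated when its flange lies on the rim (inner_knob 52 mm above this point); the outer lid's skirt then hangs round the rim's outside, 6 mm down.
- small_tin_rim (a point): Centre of the open mouth of the other, smaller tin: 68 mm outer diameter, 60 mm tall, fixed. The lids do not belong there.
- stand_rim (a point): Centre of the top of the round walnut stand on which the nested lids start: 96 mm outer diameter, hollow (88 mm inside), 40 mm tall, fixed. Lids seat on it as on the tin.
- pad_top (a point): Centre of the upper face of the round cork pad, 130 mm in diameter, 5 mm thick, fixed, lying flat on the counter.
- glasses: Bystander, leave alone: black horn-rimmed spectacle frame, 125 mm wide, standing on rims and temple ends. Origin at the centre of its underside.
- plier: Bystander, leave alone: steel hinge alignment plier, 120 mm long, lying flat. Origin at the centre of its underside.
- frame_rest: Bystander, leave alone: small walnut T-shaped frame rest, 68 mm tall. Origin at the centre of its underside.
- ring_box: Bystander, leave alone: frosted glass ring box with a brass seam, 50 x 50 x 40 mm. Origin at the centre of its underside.
- driver: Bystander, leave alone: small screwdriver, 105 mm long, lying. Origin at the centre of its underside.
- drops: Bystander, leave alone: small white bottle, 32 mm wide, 62 mm tall. Origin at the centre of its underside.
- loupe: Bystander, leave alone: black eye loupe, 38 mm wide, 32 mm tall. Origin at the centre of its underside.
Things that resemble listed ones, but are neither listed nor needed, are in the scene too. Leave any purple look-alike of the part that bears outer_collar alone.

How it is judged:
By the outcome, as a careful person would: the job done as asked, in the order asked, and still so for the second after the job is handed in, while the arm keeps its last pose, push and grip.
It also fails if it takes over 58 s, if anything falls off the work surface, if the arm or the gripper's body presses on something with over 40 N, if the wrist force passes 120 N, or if a joint passes its speed limit or range.

### The arm

A 6-joint arm with a two-finger parallel gripper is mounted at the origin on the work surface. World frame = base frame: x ahead of the robot, y to its left, z up, the work surface at z = 0. Lengths are in mm, angles in rad, forces in N, time in s.
With the tool pointing down it reaches from about 350 to 875 mm from the base axis. Payload 4.2 kg.
Tool frame: the origin (TCP) lies at the very end of the fingers, on their centre line; the grasp point (between the pads) lies 19 mm behind it; z points along the fingers, y is the line along which they close (so a half turn about z gives the same grasp; the last joint's range is limited). The gripper opens to 85 mm and grips with 20 to 120 N. Pads are 22 mm wide; open, the fingers measure 114 mm over their backs; the gripper's body (76 mm by 85 mm) begins 54 mm behind the grasp point. The pads swing forward as they close: fully open they stand 13 mm farther back than shut.
Start: joints at [1.363, 0.385, 0.008, 0, -1.194, -0.259], TCP at [281.236, 558.127, 231.312] pointing down, gripper open.
Joint ranges: [-3.14, 3.14], [-1.21, 2.06], [-1.07, 1.41], [-3.16, 2.05], [-2.99, -0.16], [-3.1, 3.1]. Speed limits (rad/s): [2.79, 2.79, 3.14, 3.14, 3.14, 3.14].

### API

Orientations are given as a unit quaternion [x, y, z, w].
In Python, from bench import arm gives the robot as it stands.
- The arm moves only by the tool servo_tool, never from a script. Its argument "rows" is a list that holds one entry, the list of rows, each a list of 7 numbers: the finger opening in mm, from 0 to 85.4, then the shift along the tool's x, y, z in mm, then the turn, a rotation vector about the tool's x, y, z in rad. A call has 1 to 10 rows; each row is the pose to reach, as a shift and turn from the pose commanded when the call began, along the tool's axes at that moment; what a row does not reach only later rows make up. A row lasts 1/8 s, in which the tool goes at most 62.5 mm and 10.7 degrees, less where a joint would pass 70% of its speed; a pose out of reach is approached as far as the arm can. A call with a gripper value outside its range is refused whole. The fingers move at their own pace and stop on an object; the grip force is fixed at half the most. Time passes only in rows, so rows that repeat a pose let the fingers close. It gives the time, the measured TCP pose, the force, the opening and the grip force at its end, in the units of the state.
- arm.read_state(): the state, without advancing time (a new reading comes with each control period).
- arm.get_image(name): name is "scene" or "top"; returns the picture (400x640x3 uint8, red, green, blue); there is no depth.
- arm.camera_params(name): a dict with "intrinsics" (3x3 intrinsics, pixels), "D" ([k1, k2, p1, p2, k3] as OpenCV has them; the pictures are not rectified), "R" (3x3) and "t" (3): a world point X has camera coordinates R X + t. Camera axes: x right, y down, z forward; pixel columns grow to the right and rows downward; lengths in mm; the calibration is good to about 2 mm. A picture is of the moment at which its call begins. camera_params takes no time and is no camera call.
- arm.job_done(): hands the job in; it is judged then, once.
The state is a dict: "clock": time; "joints": joint angles; "joint_vel": joint speeds; "joint_efforts": joint torques, N m; "position": TCP position; "ee_rot": TCP orientation; "contact_force": force on the tool from outside, world axes, zero at the start; "wrist_torque": the same for the moment, N m; "gripper_width": finger opening in mm; "grasp_force": force on a finger pad.
Only numpy, scipy, OpenCV 4.12 (cv2) and the standard library are available. Lean on these libraries where they do the work, as an engineer would, in place of code of your own. Each camera call takes 0.05 s, during which the arm holds its last target. There are 200 camera calls.

## Working session

There is one attempt and no reset: what is moved stays moved. The work goes in short steps, Python scripts to look and compute and a tool call to move; the robot and the scene stay as the last step left them, time stands still between calls to the robot, and variables do not carry over. Pictures are saved under pics/ and viewed, at most 10 in all, crops included, and the job is handed in when it is done.

Besides the shell and the picture viewer there is one more tool, called after ">>>" as name(argument=value, ...) on one line, values as JSON. servo_tool: Moves the arm, as the interface text tells. Its arguments: {"type":"object","properties":{"rows":{"type":"array"}},"required":["rows"]}

```bash
mkdir -p pics; python3 - <<'E'
from bench import arm
import cv2,numpy as np
for n in("scene","top"):
    im=arm.get_image(n); cv2.imwrite(f"pics/{n}0.png",im[:,:,::-1])
    p=arm.camera_params(n); print(n,np.round(p["intrinsics"],1).tolist(),p["D"],np.round(p["R"],3).tolist(),np.round(p["t"],1).tolist())
s=arm.read_state();print(s)
E
```

```text
scene [[429.7, 0.0, 320.3], [0.0, 429.7, 198.7], [0.0, 0.0, 1.0]] [-0.02090438  0.          0.          0.          0.        ] [[0.685, 0.728, 0.016], [0.451, -0.406, -0.795], [-0.572, 0.552, -0.607]] [-384.3, -175.3, 1385.4]
top [[385.5, 0.0, 321.5], [0.0, 385.5, 201.8], [0.0, 0.0, 1.0]] [-0.04185186  0.          0.          0.          0.        ] [[0.004, -1.0, 0.024], [-0.986, -0.008, -0.169], [0.169, -0.023, -0.985]] [-7.1, 536.1, 923.4]
{'clock': 0.1, 'joints': array([ 1.36260219e+00,  3.85473684e-01,  6.77779014e-03, -4.55572622e-04,
       -1.19399096e+00, -2.58570478e-01]), 'joint_vel': array([ 0.00035148,  0.00023806,  0.00591955,  0.00129956,  0.00037498,
       -0.00042657]), 'joint_efforts': array([-1.07019299e-03, -3.93322098e+01,  1.88928473e+01,  4.19793114e+00,
       -2.60635519e-03,  3.21151127e-06]), 'position': array([281.01201567, 557.68552689, 230.33750962]), 'ee_rot': array([ 9.72869847e-01, -2.31351082e-01, -1.87852518e-04,  9.50295566e-04]), 'contact_force': array([ 0.10389421, -0.5018308 , -0.01010459]), 'wrist_torque': array([-0.00264273, -0.00684581,  0.05238528]), 'grasp_force': 0.0, 'gripper_width': 85.2303784269813}
```

View pics/scene0.png

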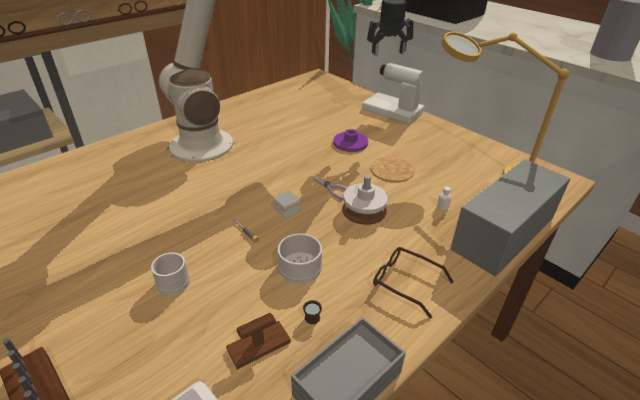

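View pics/top0.png

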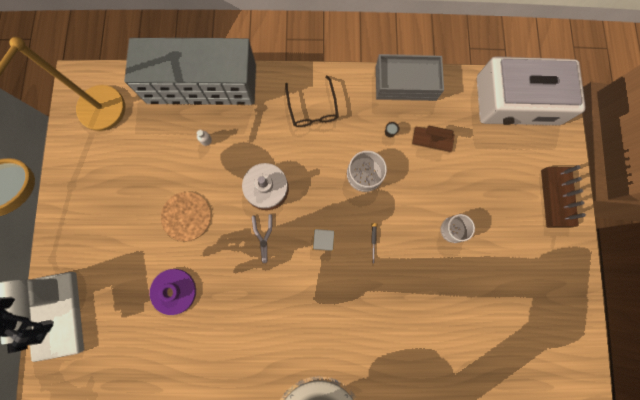

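The nested silver lids are on the walnut stand at top (264,185) / scene (366,190). The larger tin with screws is at top (367,171) / scene (300,257), and the smaller one at top (458,229) / scene (171,273). The pad is at top (186,216). The purple cap at top (172,291) is the look-alike, so the silver pair and the wider tin fit. Next, enlarged crops to confirm and measure.

```bash
python3 - <<'E'
import cv2,numpy as np
t=cv2.imread("pics/top0.png");s=cv2.imread("pics/scene0.png")
def c(im,x,y,w,h,k): return cv2.resize(im[y:y+h,x:x+w],None,fx=k,fy=k,interpolation=cv2.INTER_CUBIC)
# top: x 150-410,y140-250 ->x3 ; 
a=c(t,150,140,260,110,3)
b=np.hstack([c(s,330,165,80,65,5)[:, :390],c(s,265,225,78,65,5)])
b=b[:260]
cv2.imwrite("pics/c0.png",np.vstack([a,b[:, :780]]))
E
```

```text
(no output)
```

View pics/c0.png

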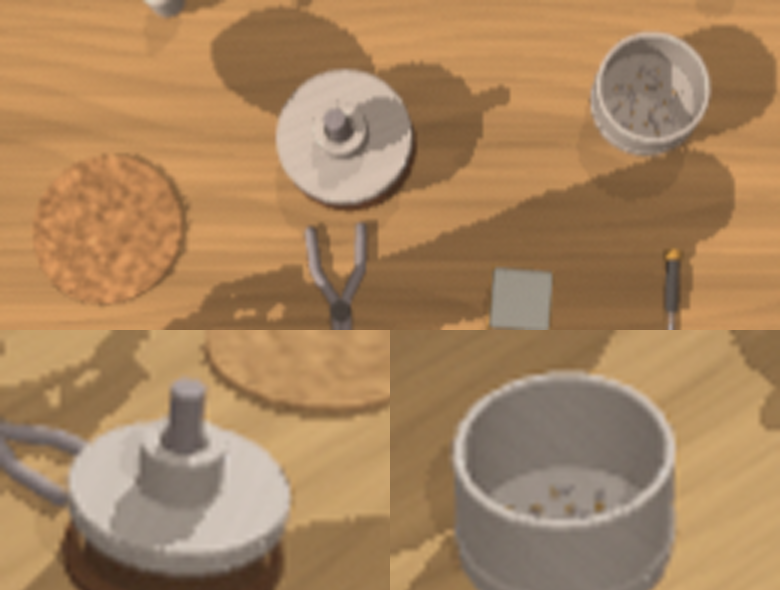

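The crop confirms it: silver lids with a slim post on the walnut stand, and the larger tin with screws inside. Crop pixels: cap disc centre (344,137), tin rim centre (652,89), pad centre (110,228). In the scene crop the post top is at (187,387).

```bash
cat > h.py <<'E'
import cv2,numpy as np
from bench import arm
from scipy.optimize import least_squares
P={n:arm.camera_params(n) for n in("scene","top")}
def onz(n,uv,z):
    p=P[n];K,D,R,t=[np.array(p[k],float) for k in("intrinsics","D","R","t")]
    q=cv2.undistortPoints(np.array([[uv]],float),K,D)[0,0]
    d=R.T@[q[0],q[1],1];c=-R.T@t
    return (c+d*(z-c[2])/d[2])
def proj(n,X):
    p=P[n];R,t=np.array(p["R"],float),np.array(p["t"],float)
    return cv2.projectPoints(np.array([X],float),cv2.Rodrigues(R)[0],t,np.array(p["intrinsics"],float),np.array(p["D"],float))[0][0,0]
E
python3 - <<'E'
from h import *
for l,n,uv,z in [("disc","top",(264.4,185.4),48),("disc","scene",(365.4,196),48),("post","scene",(367,176),108),("post","top",(261.7,179.5),108),
 ("tin","top",(367.2,169.5),60),("tin","scene",(299.8,248.3),60),("small","scene",(170,264),60),("pad","top",(186.3,215.8),5),("pad","scene",(393,169),5)]:
    print(l,n,np.round(onz(n,uv,z),1))
from scipy.spatial.transform import Rotation as Ro
s=arm.read_state();print(np.round(Ro.from_quat(s["ee_rot"]).as_matrix(),3))
E
```

```text
disc top [576.6 140.   48. ]
disc scene [581.9 137.3  48. ]
post scene [579.5 138.8 108. ]
post top [578.  139.1 108. ]
tin top [ 617.3 -118.7   60. ]
tin scene [ 623.  -120.8   60. ]
small scene [ 478.2 -349.2   60. ]
pad top [503.6 345.9   5. ]
pad scene [511.3 343.9   5. ]
[[ 0.893 -0.45  -0.001]
 [-0.45  -0.893 -0.002]
 [ 0.     0.002 -1.   ]]
```

>>> servo_tool(rows=[[[85, 27, 14, 3, 0, 0, -0.03], [85, 77, 41, 9, 0, 0, -0.08], [85, 132, 70, 15, 0, 0, -0.14], [85, 186, 98, 20, 0, 0, -0.19], [85, 241, 127, 26, 0, 0, -0.25], [85, 295, 156, 33, 0, 0, -0.3], [85, 350, 185, 38, 0, 0, -0.36], [85, 400, 211, 44, 0, 0, -0.41], [85, 436, 230, 48, 0, 0, -0.45], [85, 454, 240, 50, 0, 0, -0.467]]])

```text
clock: 1.35
position: [579.2, 137.3, 180.3]
ee_rot: [1.0, -0.001, -0.001, 0.0]
contact_force: [-0.5, 0.2, 0.3]
gripper_width: 85.0
grasp_force: 0.0
```

```bash
python3 - <<'E'
from h import *
from scipy.spatial.transform import Rotation as Ro
for n in("scene","top"):cv2.imwrite(f"pics/{n}1.png",arm.get_image(n)[:,:,::-1])
s=arm.read_state();print(s["clock"],s["position"],s["joints"],s["contact_force"],np.round(Ro.from_quat(s["ee_rot"]).as_matrix(),4))
t=cv2.imread("pics/top1.png");q=cv2.imread("pics/scene1.png")
f=lambda im,x,y:cv2.resize(im[y:y+100,x:x+80],None,fx=5,fy=5,interpolation=cv2.INTER_CUBIC)
cv2.imwrite("pics/c1.png",np.hstack([f(t,225,130),f(q,328,120)]))
E
```

```text
1.45 [579.05785387 137.49335125 180.18438326] [ 5.04912227e-01  3.75407710e-01 -1.40979706e-01 -1.09936126e-04
 -1.05643399e+00  1.06283518e+00] [-0.16273593 -0.01975873 -0.91234979] [[ 1.0e+00 -3.1e-03 -1.8e-03]
 [-3.1e-03 -1.0e+00 -9.0e-04]
 [-1.8e-03  9.0e-04 -1.0e+00]]
```

View pics/c1.png

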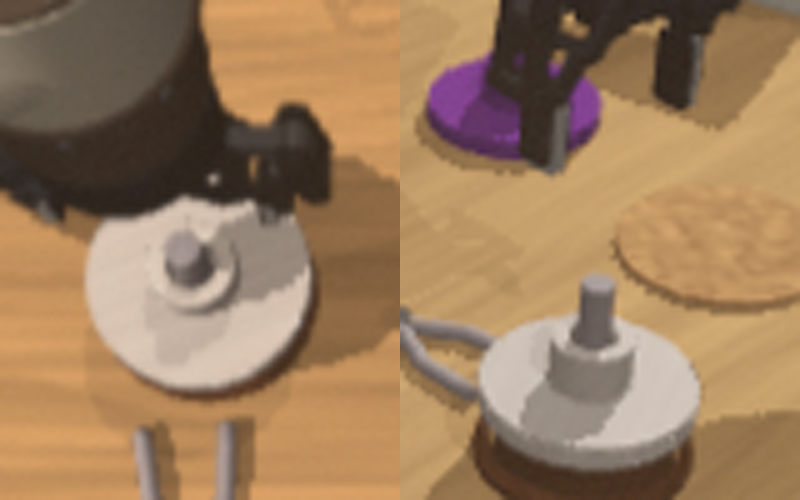

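The crops show the open fingers hanging above the lids, with post and collar clear and the post top at scene crop (597,283). Lowering around the post.

>>> servo_tool(rows=[[[60, 0, -1, 10, 0, 0, 0], [60, 0, -1, 35, 0, 0, 0], [60, 0, -1.5, 60, 0, 0, 0], [60, 0, -1.5, 80, 0, 0, 0], [60, 0, -1.5, 92, 0, 0, 0], [60, 0, -1.5, 98, 0, 0, 0], [60, 0, -1.5, 98, 0, 0, 0]]])

```text
clock: 2.33
position: [578.6, 141.3, 83.3]
ee_rot: [1.0, 0.0, 0.0, 0.0]
contact_force: [0.2, 0.5, 0.0]
gripper_width: 59.8
grasp_force: 0.0
```

>>> servo_tool(rows=[[[30, 0, 0, 0, 0, 0, 0], [30, 0, 0, 0, 0, 0, 0], [10, 0, 0, 0, 0, 0, 0], [10, 0, 0, 0, 0, 0, 0], [10, 0, 0, 0, 0, 0, 0], [10, 0, 0, 0, 0, 0, 0], [10, 0, 0, 0, 0, 0, 0], [10, 0, 0, 0, 0, 0, 0]]])

```text
clock: 3.32
position: [579.0, 140.9, 84.0]
ee_rot: [1.0, 0.0, 0.0, -0.0]
contact_force: [-1.1, -1.3, 5.4]
gripper_width: 15.9
grasp_force: 58.8
```

>>> servo_tool(rows=[[[10, 0, 0, -5, 0, 0, 0], [10, 0, 0, -15, 0, 0, 0], [10, 0, 0, -30, 0, 0, 0], [10, 0, 0, -50, 0, 0, 0], [10, 0, 0, -70, 0, 0, 0], [10, 0, 0, -85, 0, 0, 0], [10, 0, 0, -90, 0, 0, 0], [10, 0, 0, -90, 0, 0, 0]]])

```text
clock: 4.32
position: [578.5, 141.0, 173.3]
ee_rot: [1.0, 0.0, -0.0, -0.0]
contact_force: [-0.5, 0.2, -2.9]
gripper_width: 15.6
grasp_force: 58.5
```

```bash
python3 - <<'E'
from h import *
for n in("scene","top"):cv2.imwrite(f"pics/{n}2.png",arm.get_image(n)[:,:,::-1])
s=arm.read_state();print(s["clock"],s["position"],s["contact_force"],s["gripper_width"],s["ee_rot"])
t=cv2.imread("pics/top2.png");q=cv2.imread("pics/scene2.png")
f=lambda im,x,y:cv2.resize(im[y:y+120,x:x+80],None,fx=5,fy=5,interpolation=cv2.INTER_CUBIC)
cv2.imwrite("pics/c2.png",np.hstack([f(t,225,110),f(q,328,110)]))
E
```

```text
4.425 [578.10741708 140.8015812  172.44517086] [ 0.14934584  0.48209212 -3.46601915] 16.073161730151345 [ 9.99999612e-01  1.18016589e-05 -8.37627760e-04  2.71932994e-04]
```

View pics/c2.png

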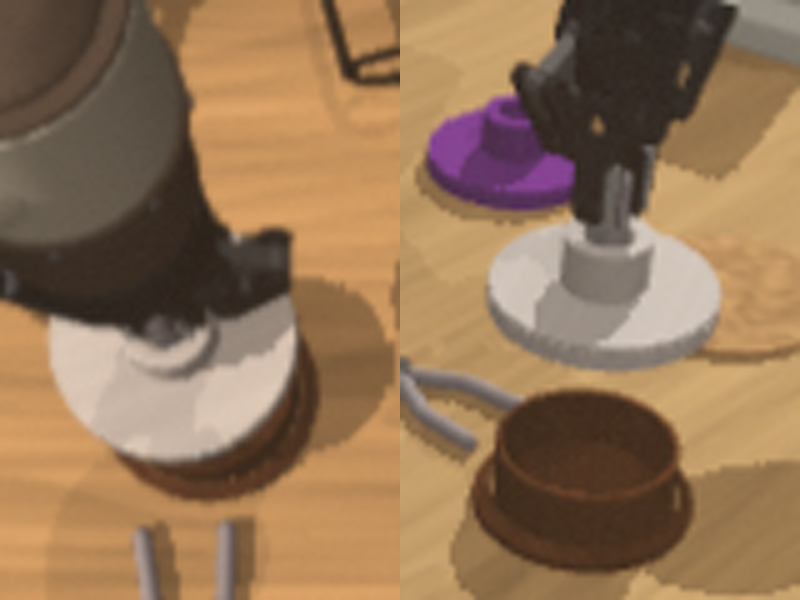

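Both lids hang level from the post (scene crop disc centre about (603,285)) and the stand is empty. I'll measure the lid in this picture with the same camera as the tin.

```bash
python3 - <<'E'
from h import *
print(onz("scene",(368.6,166.9),137))
# ellipse centres predicted for disc r57 z137 and rim r48 z60 at robot estimates: bias from perspective
for c,r,z in(((578.5,140.8),57,137),((619,-119.5),48,60)):
    a=np.linspace(0,6.28,90)
    for n in("scene","top"):
        p=np.array([proj(n,(c[0]+r*np.cos(x),c[1]+r*np.sin(x),z)) for x in a]); m=(p.min(0)+p.max(0))/2
        print(n,m,p.min(0),p.max(0),onz(n,m,z)-[*c,z])
E
```

```text
[582.72788462 137.44648311 137.        ]
scene [368.28778851 166.24271343] [344.88757873 153.48964922] [391.68799829 178.99577764] [ 1.76293523 -1.72170724  0.        ]
top [259.32847791 176.7006077 ] [234.43009082 152.48762399] [284.22686501 200.91359141] [-0.64022777  0.00789774  0.        ]
scene [298.9935018  247.70345227] [276.7650829  232.23742867] [321.2219207  263.16947587] [ 1.39943848 -1.35503268  0.        ]
top [367.45883183 168.99722765] [348.51065936 150.52870284] [386.4070043  187.46575247] [-0.4191928   0.09869543  0.        ]
```

>>> servo_tool(rows=[[[10, 2, 10, 0, 0, 0, 0], [10, 5, 35, 0, 0, 0, 0], [10, 11, 70, 0, 0, 0, 0], [10, 18, 115, 0, 0, 0, 0], [10, 25, 160, 0, 0, 0, 0], [10, 31, 200, 0, 0, 0, 0], [10, 36, 232, 0, 0, 0, 0], [10, 39, 250, 0, 0, 0, 0], [10, 40.5, 258.5, 0, 0, 0, 0], [10, 40.5, 258.5, 0, 0, 0, 0]]])

```text
clock: 5.68
position: [619.2, -117.4, 173.1]
ee_rot: [1.0, 0.0, -0.0, -0.0]
contact_force: [-0.4, -0.1, -3.1]
gripper_width: 15.8
grasp_force: 58.7
```

>>> servo_tool(rows=[[[10, 0, 0, 10, 0, 0, 0], [10, 0, 0, 25, 0, 0, 0], [10, 0, 0, 38, 0, 0, 0], [10, 0, 0, 45, 0, 0, 0], [10, 0, 0, 48, 0, 0, 0], [10, 0, 0, 48, 0, 0, 0]]])

```text
clock: 6.42
position: [619.4, -117.5, 125.3]
ee_rot: [1.0, 0.0, 0.0, 0.0]
contact_force: [0.2, -0.7, -2.7]
gripper_width: 15.9
grasp_force: 58.7
```

```bash
python3 - <<'E'
from h import *
for n in("scene","top"):cv2.imwrite(f"pics/{n}3.png",arm.get_image(n)[:,:,::-1])
s=arm.read_state();print(s["clock"],s["position"],s["contact_force"],s["gripper_width"],s["ee_rot"])
t=cv2.imread("pics/top3.png");q=cv2.imread("pics/scene3.png")
f=lambda im,x,y:cv2.resize(im[y:y+100,x:x+80],None,fx=5,fy=5,interpolation=cv2.INTER_CUBIC)
cv2.imwrite("pics/c3.png",np.hstack([f(t,327,120),f(q,260,190)]))
E
```

```text
6.525 [ 619.57049822 -117.58280441  125.8383191 ] [ 0.9799468  -0.25432822 -1.73612285] 16.43871358021271 [9.99999846e-01 1.07332575e-04 5.42832038e-04 4.78548041e-05]
```

View pics/c3.png

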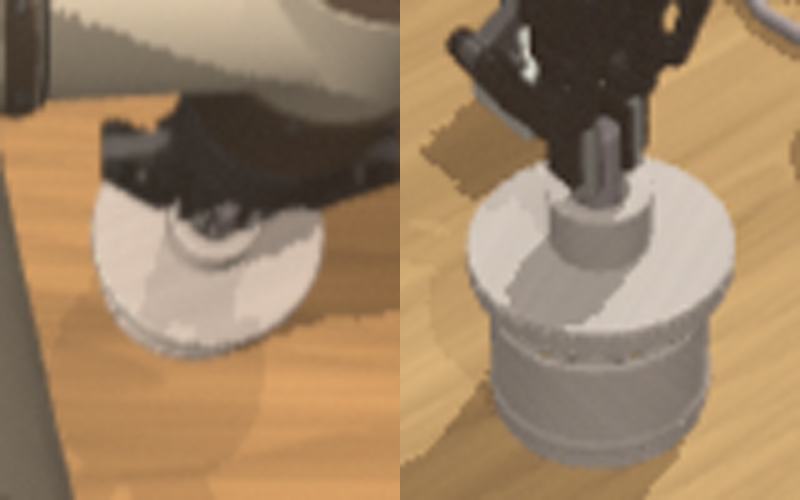

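The lid hangs just above the tin, concentric in the scene crop (disc centre x≈601, tin body ≈600). Lowering until contact.

>>> servo_tool(rows=[[[10, 0, 0, 4, 0, 0, 0], [10, 0, 0, 8, 0, 0, 0], [10, 0, 0, 11, 0, 0, 0], [10, 0, 0, 14, 0, 0, 0], [10, 0, 0, 16, 0, 0, 0], [10, 0, 0, 18, 0, 0, 0], [10, 0, 0, 19, 0, 0, 0], [10, 0, 0, 19, 0, 0, 0]]])

```text
clock: 7.52
position: [619.2, -117.5, 106.3]
ee_rot: [1.0, 0.0, 0.0, 0.0]
contact_force: [1.0, -0.2, -1.9]
gripper_width: 16.1
grasp_force: 58.7
```

>>> servo_tool(rows=[[[10, 0, 0, 1, 0, 0, 0], [10, 0, 0, 2, 0, 0, 0], [10, 0, 0, 2, 0, 0, 0]]])

```text
clock: 7.9
position: [619.2, -117.5, 104.2]
ee_rot: [1.0, 0.0, -0.0, -0.0]
contact_force: [0.0, 0.6, -2.0]
gripper_width: 16.1
grasp_force: 58.7
```

>>> servo_tool(rows=[[[10, 0, 0, 0.5, 0, 0, 0], [10, 0, 0, 1, 0, 0, 0], [10, 0, 0, 1, 0, 0, 0]]])

```text
clock: 8.28
position: [619.3, -117.5, 104.1]
ee_rot: [1.0, 0.0, 0.0, 0.0]
contact_force: [-3.2, 2.2, 2.6]
gripper_width: 15.8
grasp_force: 59.3
```

>>> servo_tool(rows=[[[10, 0, 0, 0.5, 0, 0, 0], [10, 0, 0, 1, 0, 0, 0], [10, 0, 0, 1, 0, 0, 0]]])

```text
clock: 8.65
position: [619.3, -117.5, 104.0]
ee_rot: [1.0, 0.0, 0.0, 0.0]
contact_force: [-4.0, 3.6, 7.4]
gripper_width: 16.0
grasp_force: 59.7
```

>>> servo_tool(rows=[[[30, 0, 0, -0.5, 0, 0, 0], [65, 0, 0, -1, 0, 0, 0], [65, 0, 0, -1, 0, 0, 0], [65, 0, 0, -1, 0, 0, 0], [65, 0, 0, -1, 0, 0, 0], [65, 0, 0, -1, 0, 0, 0]]])

```text
clock: 9.4
position: [619.2, -117.5, 103.2]
ee_rot: [1.0, 0.0, -0.0, 0.0]
contact_force: [0.3, 0.2, -0.5]
gripper_width: 65.2
grasp_force: 0.0
```

```bash
python3 - <<'E'
from h import *
for n in("scene","top"):cv2.imwrite(f"pics/{n}4.png",arm.get_image(n)[:,:,::-1])
s=arm.read_state();print(s["clock"],s["position"],s["contact_force"],s["gripper_width"])
t=cv2.imread("pics/top4.png");q=cv2.imread("pics/scene4.png")
f=lambda im,x,y:cv2.resize(im[y:y+100,x:x+80],None,fx=5,fy=5,interpolation=cv2.INTER_CUBIC)
cv2.imwrite("pics/c4.png",np.hstack([f(t,327,120),f(q,260,190)]))
a=np.linspace(0,6.28,90)
p=np.array([proj("scene",(619+57*np.cos(x),-119.5+57*np.sin(x),68)) for x in a]);print((p.min(0)-[260,190])*5,(p.max(0)-[260,190])*5)
E
```

```text
9.5 [ 619.21505752 -117.52062405  103.28975408] [-0.47083327  0.59785885 -0.32911573] 64.5862638793579
[ 61.90614434 184.60381486] [327.34322751 368.04499395]
```

View pics/c4.png

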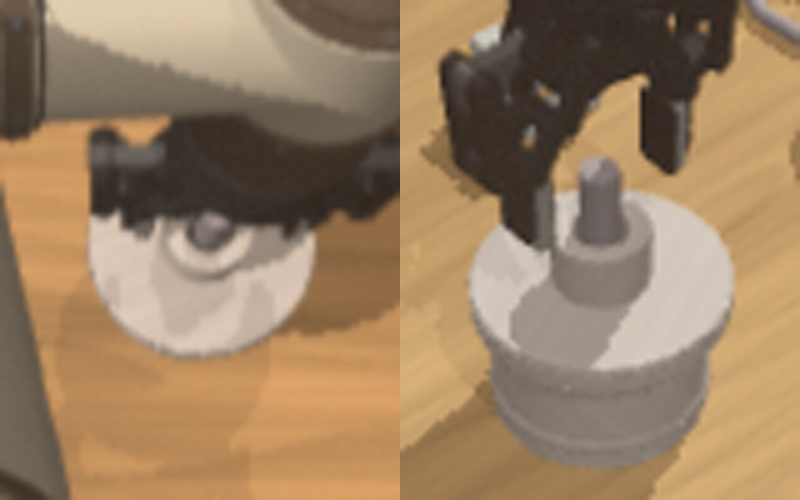

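The lids are seated level on the tin (scene crop disc spans 468–735, bottom ≈370, matching the prediction for z = 68) and the post is free. Next, down to the collar and grip.

>>> servo_tool(rows=[[[65, 0, 0, 6, 0, 0, 0], [65, 0, 0, 14, 0, 0, 0], [65, 0, 0, 22, 0, 0, 0], [65, 0, 0, 28, 0, 0, 0], [65, 0, 0, 31, 0, 0, 0], [65, 0, 0, 31, 0, 0, 0]]])

```text
clock: 10.25
position: [619.1, -117.5, 72.1]
ee_rot: [1.0, 0.0, -0.0, 0.0]
contact_force: [0.3, -0.3, -0.2]
gripper_width: 64.8
grasp_force: 0.0
```

>>> servo_tool(rows=[[[52, 0, 0, 0, 0, 0, 0], [48, 0, 0, 0, 0, 0, 0], [44, 0, 0, 0, 0, 0, 0], [38, 0, 0, 0, 0, 0, 0], [36, 0, 0, 0, 0, 0, 0], [36, 0, 0, 0, 0, 0, 0], [36, 0, 0, 0, 0, 0, 0], [36, 0, 0, 0, 0, 0, 0]]])

```text
clock: 11.25
position: [619.5, -117.5, 73.1]
ee_rot: [1.0, 0.0, 0.0, 0.0]
contact_force: [-1.7, 1.1, 5.3]
gripper_width: 41.8
grasp_force: 61.2
```

>>> servo_tool(rows=[[[36, 0, 0, -1, 0, 0, 0], [36, 0, 0, -4, 0, 0, 0], [36, 0, 0, -10, 0, 0, 0], [36, 0, 0, -18, 0, 0, 0], [36, 0, 0, -28, 0, 0, 0], [36, 0, 0, -38, 0, 0, 0], [36, 0, 0, -48, 0, 0, 0], [36, 0, 0, -58, 0, 0, 0], [36, 0, 0, -68, 0, 0, 0], [36, 0, 0, -78, 0, 0, 0]]])

```text
clock: 12.5
position: [619.2, -117.5, 151.0]
ee_rot: [1.0, 0.0, 0.0, -0.0]
contact_force: [-0.4, 0.1, -1.2]
gripper_width: 42.0
grasp_force: 60.8
```

>>> servo_tool(rows=[[[36, 0, 0, -12, 0, 0, 0], [36, 0, 0, -24, 0, 0, 0], [36, 0, 0, -36, 0, 0, 0], [36, 0, 0, -44, 0, 0, 0], [36, 0, 0, -48, 0, 0, 0], [36, 0, 0, -48, 0, 0, 0]]])

```text
clock: 13.25
position: [619.2, -117.5, 198.4]
ee_rot: [1.0, 0.0, 0.0, -0.0]
contact_force: [0.8, 0.8, -0.6]
gripper_width: 42.0
grasp_force: 60.8
```

```bash
python3 - <<'E'
from h import *
for n in("scene","top"):cv2.imwrite(f"pics/{n}5.png",arm.get_image(n)[:,:,::-1])
s=arm.read_state();print(s["clock"],s["position"],s["contact_force"],s["gripper_width"])
t=cv2.imread("pics/top5.png");q=cv2.imread("pics/scene5.png")
f=lambda im,x,y:cv2.resize(im[y:y+150,x:x+100],None,fx=4,fy=4,interpolation=cv2.INTER_CUBIC)
cv2.imwrite("pics/c5.png",np.hstack([f(t,317,90),f(q,250,150)]))
E
```

```text
13.35 [ 618.91866415 -117.42757424  197.81179064] [ 0.30397225 -0.33864568 -1.18540294] 41.76131416322657
```

View pics/c5.png

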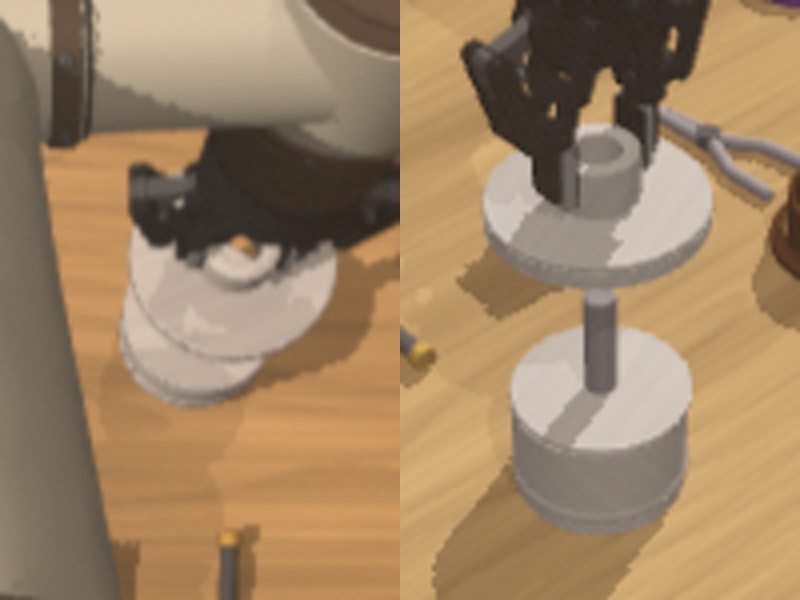

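The outer lid came off level and the inner lid stayed seated with its post upright (scene crop (600,345)). Carrying the outer lid to the pad.

>>> servo_tool(rows=[[[36, -3, -12, 0, 0, 0, 0], [36, -10, -40, 0, 0, 0, 0], [36, -20, -82, 0, 0, 0, 0], [36, -32, -132, 0, 0, 0, 0], [36, -45, -187, 0, 0, 0, 0], [36, -58, -242, 0, 0, 0, 0], [36, -70, -290, 0, 0, 0, 0], [36, -80, -330, 0, 0, 0, 0], [36, -87, -360, 0, 0, 0, 0], [36, -92, -380, 0, 0, 0, 0]]])

```text
clock: 14.6
position: [526.1, 264.2, 198.1]
ee_rot: [1.0, 0.001, -0.0, 0.0]
contact_force: [-0.4, -0.2, -0.5]
gripper_width: 41.5
grasp_force: 60.9
```

>>> servo_tool(rows=[[[36, -5, -20, 10, 0, 0, 0], [36, -11, -45, 28, 0, 0, 0], [36, -16, -65, 48, 0, 0, 0], [36, -19, -78, 68, 0, 0, 0], [36, -20, -84.5, 84, 0, 0, 0], [36, -20, -84.5, 93, 0, 0, 0], [36, -20, -84.5, 97, 0, 0, 0], [36, -20, -84.5, 97, 0, 0, 0], [36, -20, -84.5, 97, 0, 0, 0]]])

```text
clock: 15.72
position: [507.6, 347.0, 102.1]
ee_rot: [1.0, -0.0, 0.001, -0.001]
contact_force: [0.2, -0.4, -1.1]
gripper_width: 41.8
grasp_force: 60.9
```

```bash
python3 - <<'E'
from h import *
q=arm.get_image("scene")[:,:,::-1];t=arm.get_image("top")[:,:,::-1]
s=arm.read_state();print(s["clock"],s["position"],s["contact_force"],s["gripper_width"],s["ee_rot"])
f=lambda im,x,y,w,h:cv2.resize(im[y:y+h,x:x+w],(400,500*1),interpolation=cv2.INTER_CUBIC)
cv2.imwrite("pics/c6.png",np.hstack([f(t,120,130,120,150),f(q,330,80,120,150)]))
E
```

```text
15.825 [507.45928186 347.01226286 102.02613835] [ 0.90103527 -0.35489243 -2.03641515] 41.99032531026696 [ 9.99999784e-01 -3.57939378e-05  4.64275719e-04 -4.63308948e-04]
```

View pics/c6.png

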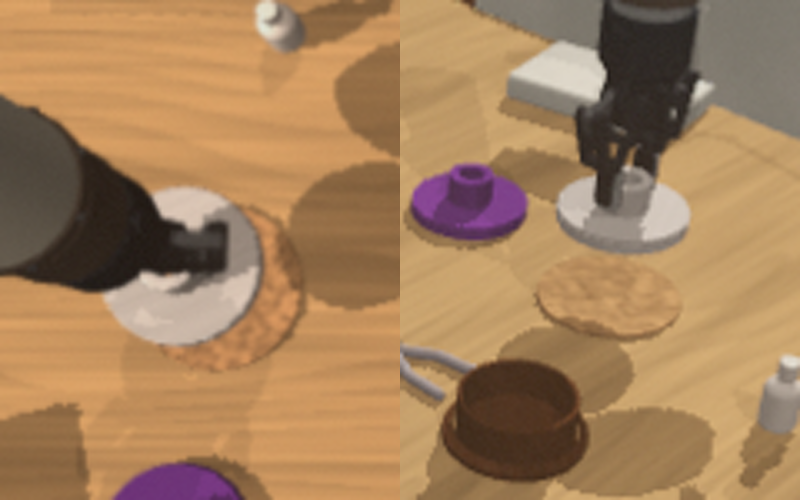

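The lid is held level above the cork pad: scene crop lid centre (623,207), pad centre (609,295). Quick check of the offset before handing in.

```bash
python3 - <<'E'
from h import *
a=np.linspace(0,6.28,90)
for c,r,z in(((507,345.5),57,97),((507,345.5),65,5)):
    for n in("scene","top"):
        p=np.array([proj(n,(c[0]+r*np.cos(x),c[1]+r*np.sin(x),z)) for x in a]);o=np.array([330,80] if n=="scene" else [120,130])
        print(n,z,(p.min(0)-o)*3.333+([400,0] if n=="scene" else 0),(p.max(0)-o)*3.333+([400,0] if n=="scene" else 0))
E
```

```text
scene 97 [553.34193559 172.13957942] [687.18625981 238.69149968]
top 97 [100.18573682 185.34611562] [260.58451962 344.28510358]
scene 5 [534.76110851 255.67500231] [680.72010744 335.57897381]
top 5 [138.52170461 199.92415892] [305.10319478 365.2137297 ]
```

```bash
python3 -c "
from bench import arm
print(arm.job_done())"
```

```text
the job is handed in; nothing more can be done
None
```

I handed the job in at about 16 s: the inner lid is seated on the larger tin, and the outer lid is held level and still, centred over the cork pad with its lower edge about 78 mm above it.

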